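# Lay out the devices on a mounting plate

## Task

Lay out the four loose devices on the steel mounting plate, each upright and square to the plate with its long side running front to back (front is the robot's side): the contactor midway between the main switch and the terminal strip and in line with them, the power supply straight behind the main switch with a 20 mm gap, and the circuit breaker straight in front of the terminal strip with a 20 mm gap. Then put the small auxiliary block centred on top of the contactor, long sides parallel. Set the devices down rather than dropping them, and leave the screw pot and the gland nut where they are on the plate.

Things in the scene. Friction and masses are not known exactly. Their poses are not given: they have to be found in the camera images.
- plate: Flat steel mounting plate with rows of dark punched holes (look only, flush), fixed on the red bench; 280 mm (x) by 350 mm (y), 4 mm thick. Origin: centre of its underside, on the bench. x points to its back (away from the robot), y to its left seen from the robot, z up; turned up to 12 degrees.
- main_switch: Main switch bolted to the plate: square grey block 70 x 70 mm, 50 mm high, with a white cap and black rotary handle (80 mm high in all). Origin: centre of its underside, on the plate's top face; axes parallel to the plate's. Stands 110 mm left or right of the plate's centre, the terminal strip at the other spot.
- terminal_strip: Terminal strip bolted to the plate: grey block 50 mm (x) by 60 mm (y), 30 mm high, with a ridge of eight thin white slices along its middle, 48 mm high in all. Origin: centre of its underside, on the plate's top face; axes parallel to the plate's. 220 mm from the main switch along the plate's y; the plate's centre is midway.
- contactor: Loose contactor: stepped block 75 mm long (x), 45 mm wide (y), 80 mm high; lower 50 mm grey and full length, upper 30 mm black, 55 mm long, 45 mm wide, with a flat top. 0.35 kg. Origin: centre of its underside; z up. Grip across y (45 mm). Same after a half turn. Stands on the bench at the start, turned up to 35 degrees.
- power_supply: Loose power supply: aluminium box 70 mm long (x), 54 mm wide (y), 60 mm high, with seven dark vent slots on top. 0.4 kg. Origin: centre of its underside; z up. Grip across y (54 mm). With the 20 mm gap its centre is 90 mm behind the main switch's. Same after a half turn. Stands on the bench at the start, turned up to 35 degrees.
- breaker: Loose two-pole circuit breaker: white stepped block 80 mm long (x), 36 mm wide (y); 42 mm high at its ends, 60 mm in the middle 44 mm, black toggle up to 71 mm. 0.25 kg. Origin: centre of its underside; z up. Grip across y (36 mm). With the 20 mm gap its centre is 85 mm in front of the strip's. Either way round will do. Stands on the bench at the start, turned up to 35 degrees.
- aux_block: Loose auxiliary block, the smallest device: low grey block 50 mm long (x), 36 mm wide (y), 32 mm high, with brass screws and a dark field on top. 0.07 kg. Origin: centre of its underside; z up. Grip across y (36 mm). Goes on the contactor's flat top, 80 mm above the contactor's underside. Same after a half turn. Stands on the bench at the start, turned up to 35 degrees.
- screw_pot: Bystander: small round clear jar with a steel cap, 40 mm across, 45 mm high, loose on the plate about 85 mm behind the terminal strip. Origin: centre of its underside. To be left alone.
- gland_nut: Bystander: brass ring 36 mm across, 14 mm high, lying loose on the plate about 90 mm in front of the main switch. Origin: centre of its underside. To be left alone.

How it is judged:
By the outcome, as a careful person would: the job done as asked, in the order asked, and still so for the second after the job is handed in, with the robot touching nothing.
It also fails if it takes over 118 s, if anything falls off the work surface, if the arm or the gripper's body presses on something with over 40 N, if the wrist force passes 120 N, or if a joint passes its speed limit or range.

## Robot

A 7-joint arm with a two-finger parallel gripper is mounted at the origin on the work surface. World frame = base frame: x ahead of the robot, y to its left, z up, the work surface at z = 0. Lengths are in m, angles in rad, forces in N, time in s.
With the tool pointing down it reaches from about 0.425 to 0.875 m from the base axis. Payload 9.9 kg.
Tool frame: the origin (TCP) lies midway between the tips of the shut fingers; the grasp point (between the pads) lies robot.hold_point_z behind it (robot.hold_point_z is the distance from the TCP to the grasp point, in m); z points along the fingers, y is the line along which they close (so a half turn about z gives the same grasp; the last joint's range is limited). The gripper opens to 85 mm and grips with 20 to 120 N. Pads are 22 mm wide; open, the fingers measure 114 mm over their backs; the gripper's body (76 mm by 85 mm) begins 54 mm behind the grasp point. The pads swing forward as they close: fully open they stand 13 mm farther back than shut.
Start: joints at [1.045, 0.576, 0.025, 1.437, -0.015, 1.129, -0.057], TCP at [0.289, -0.61, 0.193] pointing down, gripper open.
Joint ranges: [-2.76, 2.76], [-0.34, 2.15], [-1.52, 1.57], [0.19, 2.46], [-1.09, 4.23], [0.17, 1.99], [-2.82, 2.82]. Speed limits (rad/s): [2.22, 2.22, 3.01, 3.01, 3.14, 3.14, 3.14].

## Interface

Orientations are given as a unit quaternion [x, y, z, w].
In Python, from plant import robot gives the robot as it stands.
- The arm moves only by the shell command python3 -m pendant 'ROWS' [OPENING] [FORCE]. ROWS is JSON, a list of rows, each a list of 2 entries, a list of its own where there are three numbers: the shift along the world's x, y, z in units of 400 mm (1.0 is 400 mm), then the turn, a rotation vector about the world's x, y, z in units of 90 degrees (1.0 is 90 degrees). A call has 1 to 8 rows; each row shifts and turns the commanded pose from where the row before left it; what a row does not reach is not made up. A row lasts 1/12 s, in which the tool goes at most 41.7 mm and 7.16 degrees, less where a joint would pass 70% of its speed; a pose out of reach is approached as far as the arm can. A call with a number of a shift or a turn outside -1 to 1 is refused whole. A call with a gripper value outside its range is refused whole. OPENING is the opening, from 0 (shut) to 1 (fully open), set as the call begins (- or left out, the last holds). The fingers move at their own pace and stop on an object; FORCE is the grip in N (left out, the last holds). Time passes only in rows, so rows that do not move let the fingers close. It gives the time, the measured TCP pose, the force, the opening and the grip force at its end, in the units of the state.
- robot.state(): the state, without advancing time (a new reading comes with each control period).
- robot.read_camera(name): name is "scene" or "top" or "wrist"; returns a dict with "image" (420x560x3 uint8, red, green, blue), "mtx" (3x3 intrinsics, pixels), "R" (3x3) and "t" (3): a world point X has camera coordinates R X + t; the wrist camera has in their place "hand_eye" (4x4, takes a point from camera to tool coordinates, whose origin is the TCP and whose axes are the flange's). Camera axes: x right, y down, z forward; pixel columns grow to the right and rows downward; lengths in m; the calibration is good to about 2 mm. A picture is of the moment at which its call begins: read the wrist's pose just before it. There is no depth.
- robot.finish_job(): hands the job in; it is judged then, once.
The state is a dict: "time_s": time; "qpos": joint angles; "joint_vel": joint speeds; "joint_torque": joint torques, N m; "position": TCP position; "eef_rot": TCP orientation; "wrist_force": force on the tool from outside, world axes, zero at the start; "ft_torque": the same for the moment, N m; "opening": finger opening in m; "gripper_force": force on a finger pad.
Only numpy, scipy, OpenCV 4.12 (cv2) and the standard library are available. Lean on these libraries where they do the work, as an engineer would, in place of code of your own. Each camera call takes 0.05 s, during which the arm holds its last target. There are 200 camera calls.

## Working session

There is one attempt and no reset: what is moved stays moved. The work goes in short steps, Python scripts to look and compute and a shell command to move; the robot and the scene stay as the last step left them, time stands still between calls to the robot, and variables do not carry over. Pictures are saved under pics/ and viewed, at most 14 in all, crops included, and the job is handed in when it is done.

```bash
mkdir -p pics; ls; python3 - <<'E'
from plant import robot
import cv2
s=robot.state();print(s);print(robot.hold_point_z)
for n in ("scene","top"):
    c=robot.read_camera(n);cv2.imwrite(f"pics/{n}0.png",c["image"][:,:,::-1]);print(n,c["mtx"],c["R"],c["t"])
c=robot.read_camera("wrist");print(c["mtx"],c["hand_eye"])
E
```

```text
pics
{'time_s': 0.0, 'qpos': array([ 1.04518653,  0.57651397,  0.02480358,  1.43792597, -0.01496945,
        1.12897913, -0.05652809]), 'joint_vel': array([ 6.96287079e-04,  6.21402789e-04,  1.00296925e-03,  1.23638273e-03,
        6.86146769e-04, -1.99239220e-05, -7.57095299e-05]), 'joint_torque': array([ 1.03503757e-03, -7.65748143e+01,  2.25071579e+00, -2.85963070e+01,
        1.52487529e-02,  1.30141829e-02,  6.67858149e-05]), 'position': array([ 0.2884065 , -0.60971098,  0.19194765]), 'eef_rot': array([ 9.75693458e-01,  2.19138318e-01, -2.24060162e-04, -7.90050508e-04]), 'wrist_force': array([-0.03693806, -0.926879  , -0.53125807]), 'ft_torque': array([ 0.01210648, -0.03250113, -0.00550242]), 'gripper_force': 0.0, 'opening': 0.08523599213650636}
0.0187
scene [[540.12026745   0.         278.88333092]
 [  0.         540.12026745 215.12194937]
 [  0.           0.           1.        ]] [[-0.78773741  0.61599722 -0.00414605]
 [ 0.51122409  0.64996882 -0.56230815]
 [-0.34368545 -0.44507073 -0.82691738]] [ 0.43883128 -0.26736579  1.37571159]
top [[425.76387198   0.         275.47263256]
 [  0.         425.76387198 202.74058952]
 [  0.           0.           1.        ]] [[-0.00778462 -0.99994029 -0.00766942]
 [-0.99745666  0.00830823 -0.07078968]
 [ 0.07084917  0.00709884 -0.99746178]] [0.02296116 0.54646764 1.05402762]
[[360.67330266   0.         279.26927562]
 [  0.         360.67330266 212.50767913]
 [  0.           0.           1.        ]] [[ 2.92346245e-04 -9.47116736e-01 -3.20889083e-01  8.18723290e-02]
 [ 9.99999916e-01  1.84779224e-04  3.65667550e-04 -4.39998426e-04]
 [-2.87036221e-04 -3.20889162e-01  9.47116710e-01 -1.81906826e-01]
 [ 0.00000000e+00  0.00000000e+00  0.00000000e+00  1.00000000e+00]]
```

View pics/top0.png

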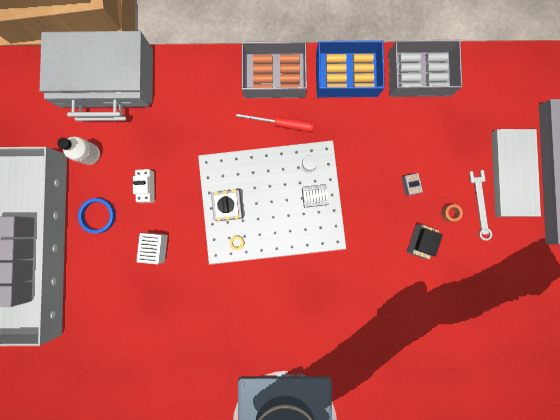

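View pics/scene0.png

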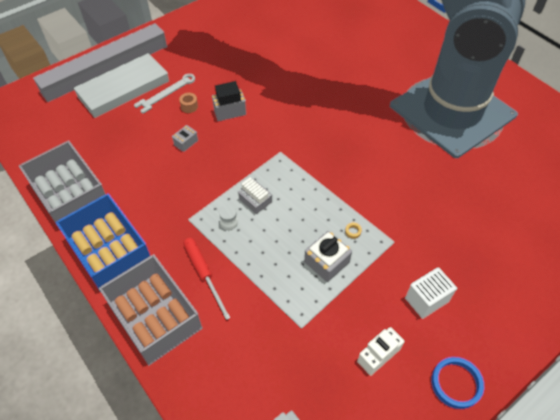

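Top view: up = +x, left = +y. Switch on the left at (227,205), strip (316,196), pot (310,163), nut (237,242). Loose: breaker (143,185), supply (151,248), aux (412,183), contactor (425,240). Scene view agrees.

```bash
cat > h.py <<'E'
import numpy as np, cv2
from plant import robot
from scipy.spatial.transform import Rotation as Ro
def cam(n, save=None):
    s=robot.state(); c=robot.read_camera(n)
    if n=="wrist":
        T=np.eye(4); T[:3,:3]=Ro.from_quat(s["eef_rot"]).as_matrix(); T[:3,3]=s["position"]
        C=T@c["hand_eye"]; c["Rcw"],c["o"]=C[:3,:3],C[:3,3]
    else: c["Rcw"]=c["R"].T; c["o"]=-c["R"].T@c["t"]
    if save: cv2.imwrite(f"pics/{save}.png",c["image"][:,:,::-1])
    return c
def ray(c,uv,z):
    uv=np.atleast_2d(uv).astype(float)
    d=np.c_[uv,np.ones(len(uv))]@np.linalg.inv(c["mtx"]).T@c["Rcw"].T
    return c["o"]+d*((z-c["o"][2])/d[:,2])[:,None]
def proj(c,X):
    p=(np.atleast_2d(X)-c["o"])@c["Rcw"]@c["mtx"].T
    return p[:,:2]/p[:,2:]
def nonred(im):
    h=cv2.cvtColor(im,cv2.COLOR_RGB2HSV)
    red=((h[...,0]<8)|(h[...,0]>172))&(h[...,1]>150)
    return (~red).astype(np.uint8)*255
def rect(P):
    """metric min-area rect of world points -> centre, (long,short) mm, long-axis angle deg in (-90,90]"""
    (x,y),(w,h),a=cv2.minAreaRect((P[:,:2]*1000).astype(np.float32))
    if w<h: w,h,a=h,w,a+90
    return np.round([x,y],1),np.round([w,h],1),round((a+90)%180-90,1)
E
python3 - <<'E'
from h import *
c=cam("top"); m=nonred(c["image"])
cs,_=cv2.findContours(m,cv2.RETR_EXTERNAL,cv2.CHAIN_APPROX_NONE)
for k in cs:
    A=cv2.contourArea(k); x,y=k[:,0].mean(0)
    if A>150 and 100<x<450 and 120<y<280: 
        for z in (0.004,0.05): print(A,(int(x),int(y)),z,*rect(ray(c,k[:,0]+0.0,z)))
        if A>5000:
            q=cv2.approxPolyDP(k,8,True)[:,0]; print(q, ray(c,q,.004).round(4))
E
```

```text
822.0 (151, 247) 0.004 [434.7 334.5] [78. 74.] -5.5
822.0 (151, 247) 0.05 [436.3 320.8] [74.7 70.9] -5.5
815.5 (424, 241) 0.004 [ 445.9 -359. ] [80.5 72.5] -19.1
815.5 (424, 241) 0.05 [ 447.  -343.4] [77.1 69.5] -19.1
337.5 (411, 184) 0.004 [ 593.  -330.5] [52.9 46.5] 11.3
337.5 (411, 184) 0.05 [ 587.9 -316. ] [50.6 44.5] 11.3
653.5 (143, 185) 0.004 [595.1 357.7] [86.3 54.2] 0.7
653.5 (143, 185) 0.05 [589.8 343. ] [82.6 51.9] 0.7
14932.0 (271, 202) 0.004 [551.   29.8] [351.5 283.6] -84.1
14932.0 (271, 202) 0.05 [547.6  29. ] [336.6 271.6] -84.1
[[332 140]
 [198 155]
 [209 264]
 [346 248]] [[ 0.7089 -0.1286  0.004 ]
 [ 0.673   0.2177  0.004 ]
 [ 0.3935  0.1884  0.004 ]
 [ 0.4312 -0.1592  0.004 ]]
```

```bash
python3 -m pendant '[[[0.054,0.083,0.012],[0,0,-0.061]],[[0.054,0.083,0.012],[0,0,-0.061]],[[0.054,0.083,0.012],[0,0,-0.061]],[[0.054,0.083,0.012],[0,0,-0.061]],[[0.054,0.083,0.012],[0,0,-0.061]],[[0.054,0.083,0.012],[0,0,-0.061]],[[0.054,0.083,0.012],[0,0,-0.061]],[[0.054,0.083,0.012],[0,0,-0.061]]]' 1 40
python3 -m pendant '[[[0,0,0],[0,0,0]],[[0,0,0],[0,0,0]]]'
python3 - <<'E'
from h import *
c=cam("wrist","w1")
E
```

```text
time_s: 0.87
position: [0.4621, -0.3428, 0.2314]
eef_rot: [0.986, -0.164, 0.0, -0.0]
wrist_force: [1.6, 0.2, 0.6]
opening: 0.0854
gripper_force: 0.0
time_s: 1.03
position: [0.4636, -0.3416, 0.2313]
eef_rot: [0.987, -0.159, 0.0, -0.0]
wrist_force: [-1.0, -1.1, -0.0]
opening: 0.0852
gripper_force: 0.0
```

View pics/w1.png

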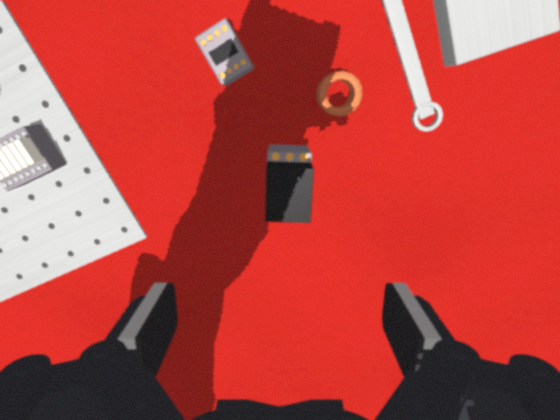

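Wrist view: contactor at (290,185), nearly aligned with the tool; aux at (225,52), plate edge on the left. I'll look from straight above it for a symmetric silhouette.

```bash
python3 -m pendant '[[[-0.079,0.019,0],[0,0,0]],[[-0.079,0.019,0],[0,0,0]],[[-0.079,0.019,0],[0,0,0]],[[0,0,0],[0,0,0]],[[0,0,0],[0,0,0]]]'
cat >> h.py <<'E'
def nonred(im):
    i=im.astype(int); return ((i[...,0]-i[...,1:].max(2)<55)*255).astype(np.uint8)
def tool():
    s=robot.state(); x=Ro.from_quat(s["eef_rot"]).as_matrix()[:,0]
    return s["position"], np.degrees(np.arctan2(x[1],x[0]))
def measure(zs,near,save,amin=400):
    """blob nearest world xy `near`; rect at each height"""
    c=cam("wrist",save); m=nonred(c["image"]); p=proj(c,[near[0],near[1],zs[0]])[0]
    cs,_=cv2.findContours(m,cv2.RETR_EXTERNAL,cv2.CHAIN_APPROX_NONE)
    cs=[k for k in cs if cv2.contourArea(k)>amin]
    k=min(cs,key=lambda k:np.linalg.norm(np.array(cv2.minAreaRect(k)[0])-p))
    print("tool",tool(),"cam",c["o"].round(4),"blob px",cv2.boundingRect(k))
    for z in zs: print(z,*rect(ray(c,k[:,0]+0.,z)))
    return c,k
E
python3 - <<'E'
from h import *
measure([0.05,0.08],(.447,-.345),"w2")
E
```

```text
time_s: 1.5
position: [0.3641, -0.3232, 0.2316]
eef_rot: [0.987, -0.164, 0.0, 0.0]
wrist_force: [0.7, 0.2, 0.9]
opening: 0.0854
gripper_force: 0.0
tool (array([ 0.3657564 , -0.32310636,  0.23155473]), np.float64(-18.739513643787433)) cam [ 0.4414 -0.3495  0.4135] blob px (247, 41, 53, 85)
0.05 [ 448.2 -345.5] [75.1 48.6] -20.1
0.08 [ 447.6 -345.8] [68.9 44.6] -20.1
```

View pics/w2.png

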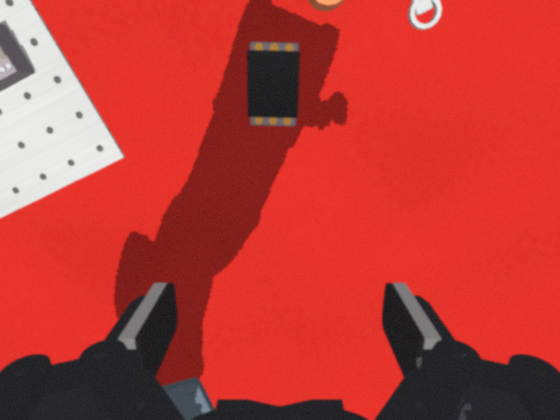

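```bash
python3 -m pendant '[[[0.0685,-0.0188,-0.05],[0,0,-0.016]],[[0.0685,-0.0188,-0.05],[0,0,0]],[[0.0685,-0.0188,-0.05],[0,0,0]],[[0,0,-0.06],[0,0,0]],[[0,0,0],[0,0,0]],[[0,0,0],[0,0,0]]]'
python3 -c "
from h import *;print(tool())"
```

```text
time_s: 2.05
position: [0.4481, -0.3444, 0.146]
eef_rot: [0.985, -0.174, -0.002, -0.0]
wrist_force: [-0.9, -0.2, 0.7]
opening: 0.0853
gripper_force: 0.0
(array([ 0.44811198, -0.34444522,  0.14595609]), np.float64(-20.057949279376516))
```

```bash
python3 -m pendant '[[[0,-0.003,-0.09],[0,0,0]],[[0,0,-0.09],[0,0,0]],[[0,0,-0.07],[0,0,0]],[[0,0,-0.0275],[0,0,0]],[[0,0,0],[0,0,0]]]'
python3 -m pendant '[[[0,0,0],[0,0,0]],[[0,0,0],[0,0,0]],[[0,0,0],[0,0,0]],[[0,0,0],[0,0,0]],[[0,0,0],[0,0,0]],[[0,0,0],[0,0,0]]]' 0 50
```

```text
time_s: 2.47
position: [0.4478, -0.3454, 0.0354]
eef_rot: [0.985, -0.174, -0.001, -0.0]
wrist_force: [0.5, 0.4, 0.4]
opening: 0.0854
gripper_force: 0.0
time_s: 2.97
position: [0.4498, -0.3464, 0.0385]
eef_rot: [0.985, -0.174, 0.002, 0.001]
wrist_force: [-2.3, 1.9, 12.8]
opening: 0.0416
gripper_force: 48.8
```

```bash
python3 -m pendant '[[[0,0,0.05],[0,0,0]],[[0,0,0.1],[0,0,0]],[[0,0,0.1],[0,0,0]],[[0,0,0.1],[0,0,0.029]],[[0.0175,0.0915,0.03],[0,0,0.029]],[[0.0175,0.0915,0.03],[0,0,0.029]],[[0.0175,0.0915,0.03],[0,0,0.029]],[[0.0175,0.0915,0.03],[0,0,0.029]]]'
python3 -m pendant '[[[0.0175,0.0915,0.03],[0,0,0.029]],[[0.0175,0.0915,0.03],[0,0,0.029]],[[0.0175,0.0915,0.03],[0,0,0.029]],[[0.0175,0.0915,0.03],[0,0,0.029]],[[0.0175,0.0915,0.03],[0,0,0.029]],[[0.0175,0.0915,0],[0,0,0.029]],[[0,0,0],[0,0,0]],[[0,0,0],[0,0,0]]]'
python3 - <<'E'
from h import *
print(tool()); cam("wrist","w3")
E
```

```text
time_s: 3.63
position: [0.4764, -0.1976, 0.2256]
eef_rot: [0.998, -0.06, 0.0, 0.0]
wrist_force: [0.6, -0.1, -3.6]
opening: 0.0409
gripper_force: 51.2
time_s: 4.3
position: [0.5185, 0.023, 0.2846]
eef_rot: [0.997, 0.078, 0.0, -0.0]
wrist_force: [0.2, -1.0, -4.0]
opening: 0.041
gripper_force: 51.3
(array([0.51853019, 0.02300914, 0.28462433]), np.float64(8.939798225435377))
```

View pics/w3.png

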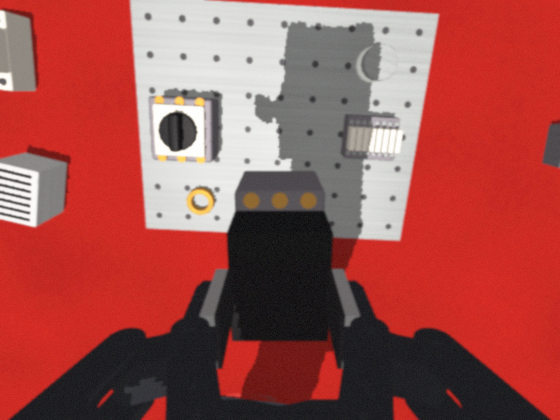

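Full plate visible: corners ≈ (130,0), (438,13), (401,241), (146,228); switch (180,130), strip (373,137), nut (200,201), pot (377,63); contactor held below the fingers.

```bash
cat >> h.py <<'E'
def plate_from(c,rows,lcols,rcols,fcols,bcols,front=260):
    m=nonred(c["image"])>0
    def fit(P):
        P=np.array(P,float); 
        for _ in range(3):
            vx,vy,x,y=cv2.fitLine(P.astype(np.float32),cv2.DIST_HUBER,0,.01,.01).ravel()
            d=abs((P[:,0]-x)*vy-(P[:,1]-y)*vx); P=P[d<max(1.0,2*np.median(d))]
        W=ray(c,[[x-80*vx,y-80*vy],[x+80*vx,y+80*vy]],.004); return W[:,:2]*1000
    L=fit([(lcols[0]+np.argmax(m[r,lcols[0]:lcols[1]])-.5,r) for r in range(*rows)])
    R=fit([(rcols[1]-1-np.argmax(m[r,rcols[0]:rcols[1]][::-1])+.5,r) for r in range(*rows)])
    F=fit([(u,front-np.argmax(m[front::-1,u])+.5) for a in fcols for u in range(*a)])
    B=fit([(u,np.argmax(m[:,u])-.5) for u in range(*bcols)])
    def inter(a,b):
        h=np.cross(np.cross([*a[0],1],[*a[1],1]),np.cross([*b[0],1],[*b[1],1])); return h[:2]/h[2]
    q=[inter(*p) for p in ((L,B),(R,B),(R,F),(L,F))]
    ang=[np.degrees(np.arctan2(*(a[::-1]))) for a in (q[0]-q[3],q[1]-q[2],np.array([1,-1])*(q[0]-q[1])[::-1],np.array([1,-1])*(q[3]-q[2])[::-1])]
    print("sides",[round(float(np.linalg.norm(q[i]-q[(i+1)%4])),1) for i in range(4)],"ang",np.round(ang,2),"centre",np.mean(q,0).round(2))
    return np.mean(q,0),np.mean(ang)
E
python3 - <<'E'
from h import *
c=cam("wrist"); print(tool())
plate_from(c,(40,215),(90,200),(340,480),((160,220),(345,390)),(180,425))
# white cap of switch
o,a=tool(); x=np.array([np.cos(np.radians(a)),np.sin(np.radians(a)),0]);y=np.array([-x[1],x[0],0])
for dx,z in((37.5,50),(37.5,0),(27.5,80),(-27.5,80)):
    P=o*1+x*(dx-1.9)/1000+np.array([0,0,z/1000-.0385]); print(dx,z,proj(c,[P+y*.0225,P-y*.0225]).round(1).tolist())
E
```

```text
(array([0.51825962, 0.01951288, 0.28431033]), np.float64(8.613719056504832))
sides [350.5, 280.6, 350.5, 280.0] ang [5.95 5.95 5.98 5.89] centre [551.94  29.31]
37.5 50 [[236.2, 190.4], [328.3, 190.6]]
37.5 0 [[245.3, 169.2], [317.8, 169.4]]
27.5 80 [[229.1, 232.3], [336.4, 232.5]]
-27.5 80 [[234.0, 341.6], [330.2, 341.7]]
```

```bash
python3 -m pendant '[[[0.045,0.0125,-0.06],[0,0,-0.0148]],[[0.045,0.0125,-0.07],[0,0,-0.0148]],[[0,0,-0.09],[0,0,0]],[[0,0,-0.09],[0,0,0]],[[0,0,-0.09],[0,0,0]],[[0,0,-0.07],[0,0,0]],[[0,0,-0.03],[0,0,0]],[[0,0,0],[0,0,0]]]'
python3 -m pendant '[[[0,0,0],[0,0,0]],[[0,0,0],[0,0,0]]]'
python3 -c "
from h import *;print(tool())"
```

```text
time_s: 5.07
position: [0.5524, 0.0282, 0.0812]
eef_rot: [0.999, 0.051, -0.003, 0.001]
wrist_force: [-0.9, -0.1, -2.8]
opening: 0.0406
gripper_force: 51.6
time_s: 5.23
position: [0.5557, 0.0295, 0.0855]
eef_rot: [0.999, 0.052, 0.001, 0.0]
wrist_force: [1.3, -0.3, -3.7]
opening: 0.0405
gripper_force: 51.8
(array([0.55573332, 0.0295238 , 0.08545983]), np.float64(5.908092176844768))
```

```bash
python3 -m pendant '[[[-0.002,0,-0.05],[0,0,0]],[[0,0,-0.03],[0,0,0]],[[0,0,-0.013],[0,0,0]],[[0,0,0],[0,0,0]],[[0,0,0],[0,0,0]],[[0,0,0],[0,0,0]]]'
python3 -c "
from h import *;print(tool(),robot.state()['wrist_force'])"
```

```text
time_s: 5.73
position: [0.5549, 0.0304, 0.0482]
eef_rot: [0.999, 0.052, 0.001, -0.0]
wrist_force: [0.8, -0.4, -4.5]
opening: 0.0409
gripper_force: 51.8
(array([0.55493246, 0.03040843, 0.04823406]), np.float64(5.984838230153641)) [ 0.8252234  -0.43622558 -4.49004064]
```

```bash
python3 -m pendant '[[[-0.001,-0.002,-0.007],[0,0,0]],[[0,0,-0.006],[0,0,0]],[[0,0,0],[0,0,0]],[[0,0,0],[0,0,0]]]'
python3 -c "
from h import *;print(tool(),robot.state()['wrist_force'])"
```

```text
time_s: 6.07
position: [0.5543, 0.0296, 0.0427]
eef_rot: [0.999, 0.052, 0.001, 0.0]
wrist_force: [-1.6, -0.7, 6.0]
opening: 0.0406
gripper_force: 56.3
(array([0.55428302, 0.02955211, 0.04273921]), np.float64(5.989135955022344)) [-1.5847392  -0.71074063  6.03606073]
```

```bash
python3 -m pendant '[[[0,0,0],[0,0,0]],[[0,0,0],[0,0,0]],[[0,0,0],[0,0,0]],[[0,0,0],[0,0,0]],[[0,0,0.05],[0,0,0]],[[0,0,0.1],[0,0,0]],[[0,0,0.1],[0,0,0]],[[-0.03,0,0.1],[0,0,0]]]' 1
python3 -m pendant '[[[-0.05,0,0.1],[0,0,0]],[[-0.06,0,0.1],[0,0,0]],[[-0.02,0,0.04],[0,0,0]],[[0,0,0],[0,0,0]],[[0,0,0],[0,0,0]]]'
python3 - <<'E'
from h import *
print(tool()); c=cam("wrist","w4"); cv2.imwrite("pics/w4c.png",cv2.resize(c["image"][0:260,120:440,::-1],None,fx=2.3,fy=2.3,interpolation=cv2.INTER_CUBIC))
E
```

```text
time_s: 6.73
position: [0.5427, 0.0297, 0.1832]
eef_rot: [0.999, 0.052, 0.0, -0.0]
wrist_force: [0.8, 0.4, 1.3]
opening: 0.0858
gripper_force: 0.0
time_s: 7.15
position: [0.4939, 0.0297, 0.2716]
eef_rot: [0.999, 0.052, 0.001, -0.0]
wrist_force: [-0.3, 0.2, -0.7]
opening: 0.0853
gripper_force: 0.0
(array([0.49387804, 0.02973087, 0.27160317]), np.float64(6.005249199772568))
```

View pics/w4c.png

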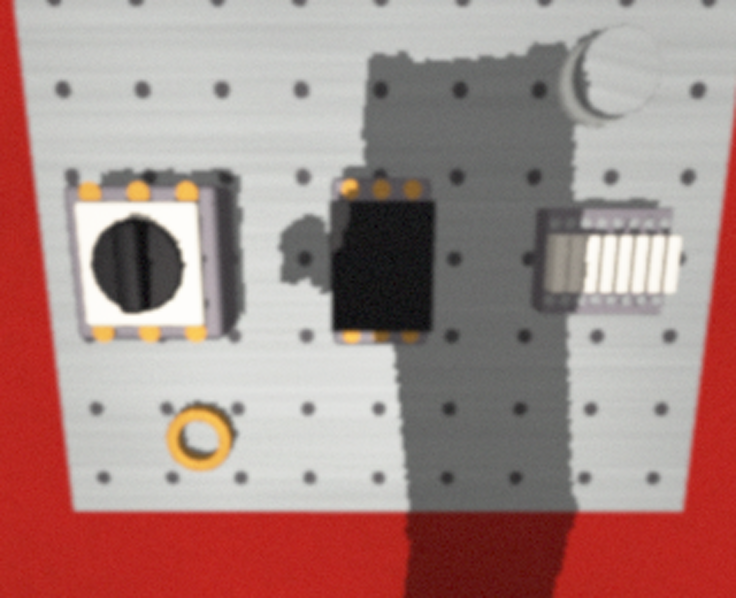

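Crop: contactor black top at crop (332–435, 200–330), grey ledges visible at both ends, square with the switch and strip; nut and pot untouched.

```bash
python3 - <<'E'
from h import *
c=cam("wrist"); g=c["image"].max(2); m=((g<50)*255).astype(np.uint8); m[:,:250]=0;m[:,325:]=0;m[:70]=0;m[160:]=0
m=cv2.morphologyEx(m,cv2.MORPH_OPEN,np.ones((5,5)))
k=max(cv2.findContours(m,cv2.RETR_EXTERNAL,cv2.CHAIN_APPROX_NONE)[0],key=cv2.contourArea)
print(cv2.boundingRect(k),*rect(ray(c,k[:,0]+0.,.084)))
# plate left/right/front edges in this view -> compare with known plate
R=np.radians(5.95); ex=np.array([np.cos(R),np.sin(R)]);ey=np.array([-ex[1],ex[0]])
mm=nonred(c["image"])>0
for r in (60,120,180):
    row=mm[r]; l=np.argmax(row[60:250])+60-.5; rr=519-np.argmax(row[330:520][::-1])+.5
    P=(ray(c,[[l,r],[rr,r]],.004)[:,:2]*1000-[551.9,29.3]); print("y edges",(P@ey).round(1))
for u in (180,230,400):
    v=259-np.argmax(mm[259::-1,u])+.5; print("front",((ray(c,[u,v],.004)[0,:2]*1000-[551.9,29.3])@ex).round(1))
E
```

```text
(264, 87, 45, 56) [552.6  29.4] [52.5 43.1] 6.0
y edges [ 174.9 -175.2]
y edges [ 175.1 -175. ]
y edges [ 286.  -174.8]
front -140.6
front -140.5
front -140.3
```

```bash
python3 -m pendant '[[[-0.0438,0.092,-0.0125],[0,0,-0.016]],[[-0.0438,0.092,-0.0125],[0,0,-0.016]],[[-0.0438,0.092,-0.0125],[0,0,-0.016]],[[-0.0438,0.092,-0.0125],[0,0,-0.016]],[[-0.0438,0.092,-0.0125],[0,0,-0.016]],[[-0.0438,0.092,-0.0125],[0,0,-0.016]],[[-0.0438,0.092,-0.0125],[0,0,-0.016]],[[-0.0438,0.092,-0.0125],[0,0,-0.016]]]'
python3 -m pendant '[[[0,0,0],[0,0,0]],[[0,0,0],[0,0,0]],[[0,0,0],[0,0,0]]]'
python3 - <<'E'
from h import *
measure([0.06],(.436,.322),"w5")
E
```

```text
time_s: 7.92
position: [0.3521, 0.3254, 0.2288]
eef_rot: [0.999, -0.049, -0.001, 0.001]
wrist_force: [0.8, 0.9, -0.1]
opening: 0.0852
gripper_force: 0.0
time_s: 8.17
position: [0.3534, 0.3234, 0.2293]
eef_rot: [0.999, -0.048, -0.001, 0.001]
wrist_force: [-0.4, -0.7, 1.1]
opening: 0.0854
gripper_force: 0.0
tool (array([0.35394026, 0.32280249, 0.22966397]), np.float64(-5.5855324534277)) cam [0.4351 0.316  0.4111] blob px (238, 47, 61, 82)
0.06 [437.  325.6] [70.6 55.7] -6.0
```

View pics/w5.png

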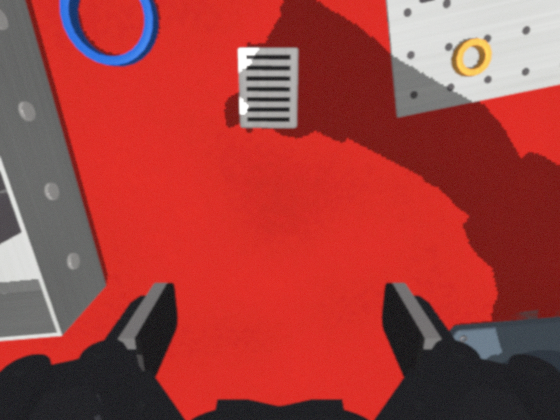

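PSU at (268,88), clean, aligned with the tool; bin wall well to the left.

```bash
python3 -m pendant '[[[0.0692,0.002,-0.06],[0,0,-0.005]],[[0.0692,0.002,-0.06],[0,0,0]],[[0.0692,0.002,-0.06],[0,0,0]],[[0,0,-0.09],[0,0,0]],[[0,0,-0.06],[0,0,0]],[[0,0,0],[0,0,0]],[[0,0,0],[0,0,0]]]'
python3 -c "
from h import *;print(tool())"
```

```text
time_s: 8.8
position: [0.4366, 0.3245, 0.098]
eef_rot: [0.999, -0.053, -0.001, 0.001]
wrist_force: [-0.5, 0.3, 0.9]
opening: 0.0856
gripper_force: 0.0
(array([0.43660002, 0.32453644, 0.09803162]), np.float64(-6.091030283855955))
```

```bash
python3 -m pendant '[[[0.001,0.002,-0.08],[0,0,0]],[[0,0,-0.07],[0,0,0]],[[0,0,-0.04],[0,0,0]],[[0,0,0],[0,0,0]],[[0,0,0],[0,0,0]]]'
python3 -m pendant '[[[0,0,0],[0,0,0]],[[0,0,0],[0,0,0]],[[0,0,0],[0,0,0]],[[0,0,0],[0,0,0]],[[0,0,0],[0,0,0]],[[0,0,0],[0,0,0]]]' 0 50
python3 -c "
from h import *;print(tool())"
```

```text
time_s: 9.22
position: [0.4377, 0.3274, 0.0241]
eef_rot: [0.999, -0.052, 0.001, -0.0]
wrist_force: [0.5, 0.7, 1.4]
opening: 0.0852
gripper_force: 0.0
time_s: 9.72
position: [0.437, 0.3273, 0.023]
eef_rot: [0.999, -0.052, 0.0, -0.0]
wrist_force: [-0.6, -0.0, -0.8]
opening: 0.0122
gripper_force: 0.0
(array([0.43700677, 0.32732934, 0.02302656]), np.float64(-5.970598626545065))
```

Fingers closed without meeting anything; look before moving.

```bash
python3 - <<'E'
from h import *
print(robot.state()["opening"],robot.state()["gripper_force"]); cam("wrist","w6")
E
```

```text
0.012214608941604536 0.0
```

View pics/w6.png

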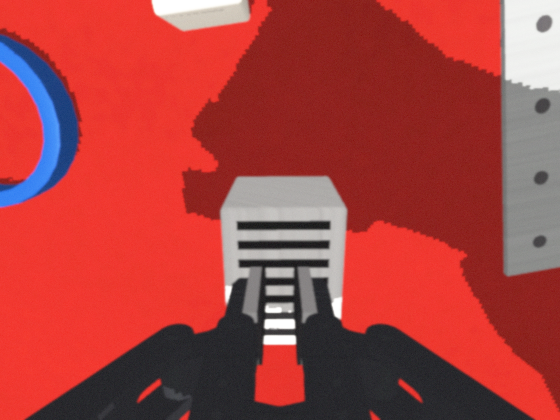

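```bash
python3 - <<'E'
from h import *
c=cam("wrist"); print(c["o"],tool()); R=np.radians(-6); ex=np.array([np.cos(R),np.sin(R),0]);ey=np.array([-ex[1],ex[0],0]);o=np.array([.437,.3256,0])
for z in(0,.06):
  for a,b in((1,1),(1,-1),(-1,1),(-1,-1)): print(z,a,b,proj(c,o+ex*.035*a+ey*.027*b+[0,0,z]).round(0))
for z in (0,.02,.04,.06): 
    T=c["o"]; p=tool()[0]; print("tip",proj(c,p+[0,0,z]).round(0))
E
python3 -m pendant '[[[0,0,0],[0,0,0]],[[0,0,0],[0,0,0]]]' 0 50
```

```text
[0.51816897 0.31883433 0.20481558] (array([0.43688481, 0.32725154, 0.02279586]), np.float64(-5.974169684691077))
0 1 1 [[235. 175.]]
0 1 -1 [[329. 175.]]
0 -1 1 [[240. 282.]]
0 -1 -1 [[324. 282.]]
0.06 1 1 [[219. 207.]]
0.06 1 -1 [[347. 207.]]
0.06 -1 1 [[227. 345.]]
0.06 -1 -1 [[338. 345.]]
tip [[279. 247.]]
tip [[279. 264.]]
tip [[279. 284.]]
tip [[279. 310.]]
time_s: 9.98
position: [0.4368, 0.3272, 0.0226]
eef_rot: [0.999, -0.052, -0.0, 0.0]
wrist_force: [-0.5, 0.7, 0.6]
opening: 0.0002
gripper_force: 0.0
```

The shut fingers are visible above the box top, so the real tips sit about 40 mm behind the reported TCP (the pad gap of 210 px for 85 mm in w1 gives the same). The PSU has not moved. Reopen and go about 40 mm lower in force-checked steps.

```bash
python3 -m pendant '[[[0,-0.003,0],[0,0,0]],[[0,0,0],[0,0,0]],[[0,0,0],[0,0,0]],[[0,0,0],[0,0,0]],[[0,0,0],[0,0,0]],[[0,0,0],[0,0,0]]]' 1
python3 -m pendant '[[[0,0,-0.03],[0,0,0]],[[0,0,-0.02],[0,0,0]],[[0,0,0],[0,0,0]]]'
python3 - <<'E'
from h import *
print(tool()); c=cam("wrist"); cv2.imwrite("pics/w7.png",c["image"][150:,60:500,::-1])
E
```

```text
time_s: 10.48
position: [0.4368, 0.3261, 0.0227]
eef_rot: [0.999, -0.052, -0.0, -0.0]
wrist_force: [0.3, -1.0, -0.6]
opening: 0.0723
gripper_force: 0.0
time_s: 10.73
position: [0.436, 0.3254, 0.0013]
eef_rot: [0.999, -0.052, -0.001, 0.001]
wrist_force: [-0.4, -0.3, -0.1]
opening: 0.0857
gripper_force: 0.0
(array([0.43601605, 0.32543199, 0.00127444]), np.float64(-5.9579528487036315))
```

View pics/w7.png

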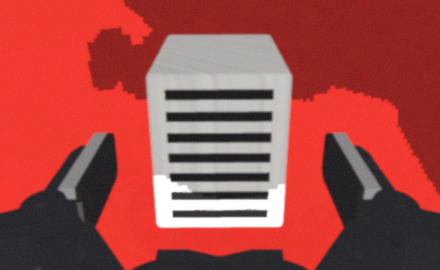

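Fingers straddle the PSU symmetrically, no contact at TCP z = 1 mm, confirming the offset.

```bash
python3 -m pendant '[[[0.002,0,-0.025],[0,0,0]],[[0,0,-0.02],[0,0,0]],[[0,0,-0.01],[0,0,0]],[[0,0,0],[0,0,0]],[[0,0,0],[0,0,0]]]'
python3 -m pendant '[[[0,0,0],[0,0,0]],[[0,0,0],[0,0,0]],[[0,0,0],[0,0,0]],[[0,0,0],[0,0,0]],[[0,0,0],[0,0,0]],[[0,0,0],[0,0,0]]]' 0 50
python3 -c "
from h import *;print(tool())"
```

```text
time_s: 11.2
position: [0.4374, 0.3259, -0.0197]
eef_rot: [0.999, -0.052, -0.0, 0.0]
wrist_force: [-0.0, 0.3, 0.2]
opening: 0.085
gripper_force: 0.0
time_s: 11.7
position: [0.4379, 0.3261, -0.0188]
eef_rot: [0.999, -0.052, 0.0, -0.0]
wrist_force: [-0.4, -0.6, 5.8]
opening: 0.0534
gripper_force: 54.5
(array([ 0.43790261,  0.32612217, -0.01883083]), np.float64(-5.976333519232533))
```

```bash
python3 -m pendant '[[[0,0,0.05],[0,0,0]],[[0,0,0.09],[0,0,0]],[[0,0,0.09],[0,0,0]],[[0,0,0.08],[0,0,0.0166]],[[0.0689,-0.0636,0],[0,0,0.0166]],[[0.0689,-0.0636,0],[0,0,0.0166]],[[0.0689,-0.0636,0],[0,0,0.0166]],[[0.0689,-0.0636,0],[0,0,0.0166]]]'
python3 -m pendant '[[[0.0689,-0.0636,0],[0,0,0.0166]],[[0.0689,-0.0636,0],[0,0,0.0166]],[[0.0689,-0.0636,0],[0,0,0.0166]],[[0,0,0],[0,0,0]],[[0,0,0],[0,0,0]],[[0,0,0],[0,0,0]]]'
python3 -c "
from h import *;print(tool(),robot.state()['wrist_force'])"
```

```text
time_s: 12.37
position: [0.5484, 0.2228, 0.1045]
eef_rot: [1.0, 0.014, -0.0, 0.0]
wrist_force: [1.4, 1.0, -6.0]
opening: 0.0537
gripper_force: 55.2
time_s: 12.87
position: [0.6296, 0.148, 0.1037]
eef_rot: [0.999, 0.052, -0.001, -0.0]
wrist_force: [-0.3, 0.4, -4.6]
opening: 0.0538
gripper_force: 55.1
(array([0.62959847, 0.14797385, 0.10373391]), np.float64(5.94119213484329)) [-0.31975915  0.39178689 -4.61913157]
```

```bash
python3 -m pendant '[[[0.003,0,-0.08],[0,0,0]],[[0,0,-0.09],[0,0,0]],[[0,0,-0.07],[0,0,0]],[[0,0,-0.03],[0,0,0]],[[0,0,-0.01],[0,0,0]],[[0,0,0],[0,0,0]],[[0,0,0],[0,0,0]]]'
python3 -c "
from h import *;print(tool(),robot.state()['wrist_force'])"
```

```text
time_s: 13.45
position: [0.6326, 0.1489, -0.0058]
eef_rot: [0.999, 0.053, 0.001, -0.0]
wrist_force: [0.5, 0.1, -4.0]
opening: 0.0534
gripper_force: 54.9
(array([ 0.63259756,  0.1489324 , -0.00580903]), np.float64(6.020629600559474)) [ 0.47042514  0.05976305 -3.95714214]
```

```bash
python3 -m pendant '[[[-0.003,-0.002,-0.012],[0,0,0]],[[0,0,-0.007],[0,0,0]],[[0,0,-0.003],[0,0,0]],[[0,0,0],[0,0,0]],[[0,0,0],[0,0,0]],[[0,0,0],[0,0,0]]]'
python3 -c "
from h import *;print(tool(),robot.state()['wrist_force'])"
```

```text
time_s: 13.95
position: [0.6311, 0.1471, -0.0148]
eef_rot: [0.999, 0.052, 0.001, -0.0]
wrist_force: [-2.4, -1.4, 7.0]
opening: 0.0535
gripper_force: 56.1
(array([ 0.63108587,  0.14711567, -0.01478831]), np.float64(5.963853488782186)) [-2.38450878 -1.40536451  6.98599856]
```

```bash
python3 -m pendant '[[[0,0,0],[0,0,0]],[[0,0,0],[0,0,0]],[[0,0,0],[0,0,0]],[[0,0,0],[0,0,0]],[[0,0,0.05],[0,0,0]],[[0,0,0.1],[0,0,0]],[[0,0,0.1],[0,0,0]],[[-0.02,0,0.1],[0,0,0]]]' 1
python3 -m pendant '[[[-0.06,-0.01,0.08],[0,0,0]],[[-0.06,-0.01,0.08],[0,0,0]],[[-0.06,0,0.06],[0,0,0]],[[0,0,0],[0,0,0]],[[0,0,0],[0,0,0]]]'
python3 - <<'E'
from h import *
print(tool()); c=cam("wrist","w8"); im=c["image"]
cv2.imwrite("pics/w8c.png",cv2.resize(im[0:240,160:480,::-1],None,fx=2,fy=2))
E
```

```text
time_s: 14.62
position: [0.6232, 0.147, 0.1252]
eef_rot: [0.999, 0.052, 0.0, -0.0]
wrist_force: [0.5, -0.0, 0.5]
opening: 0.0854
gripper_force: 0.0
time_s: 15.03
position: [0.5507, 0.1395, 0.2139]
eef_rot: [0.999, 0.052, 0.002, -0.0]
wrist_force: [0.9, 0.5, -0.9]
opening: 0.0856
gripper_force: 0.0
(array([0.55069395, 0.13949764, 0.213948  ]), np.float64(6.012425173824861))
```

View pics/w8c.png

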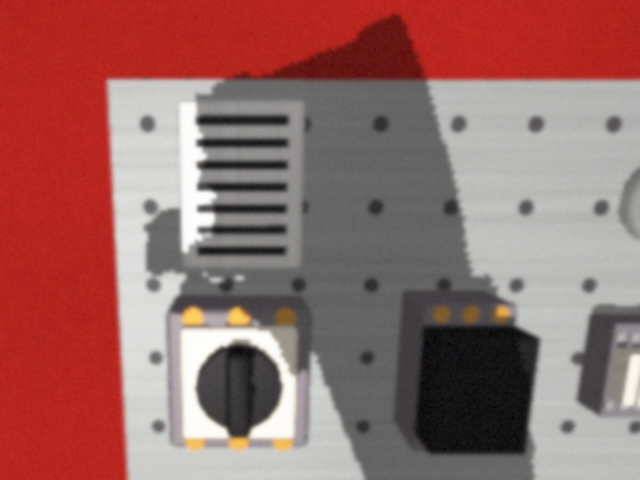

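PSU behind the switch, square; corners in crop ≈ (180,100),(304,101),(301,267); slot field centre (242.5,185); plate corner (107,80).

```bash
python3 - <<'E'
from h import *
c=cam("wrist"); R=np.radians(5.95); ex=np.array([np.cos(R),np.sin(R)]);ey=np.array([-ex[1],ex[0]])
B=np.array([ex,ey]).T
def loc(p,z): return ((ray(c,np.array(p)/2+[160,0],z)[:,:2]*1000-[551.9,29.3])@B).round(1)
print(loc([[180,100],[304,101],[301,267],[242.5,185]],.064), loc([[107,80]],.004))
# slots subpixel
g=c["image"].max(2)[45:135,255:308]; m=(g<60).astype(np.uint8)
n,l,st,ce=cv2.connectedComponentsWithStats(m); k=[i for i in range(1,n) if st[i,4]>40]
P=((ray(c,ce[k]+[255,45],.064)[:,:2]*1000-[551.9,29.3])@B); print(len(k),P.round(1),P.mean(0).round(1))
E
```

```text
[[124.4 134.1]
 [124.   82. ]
 [ 55.5  81.3]
 [ 90.5 107.8]] [[139.3 174.2]]
7 [[117.4 108.3]
 [108.4 107.6]
 [ 99.2 107.2]
 [ 90.1 106.1]
 [ 81.  105.6]
 [ 72.5 105.8]
 [ 63.  109. ]] [ 90.2 107.1]
```

```bash
python3 -m pendant '[[[-0.0178,0.0857,0.005],[0,0,-0.0093]],[[-0.0178,0.0857,0.005],[0,0,-0.0093]],[[-0.0178,0.0857,0.005],[0,0,-0.0093]],[[-0.0178,0.0857,0.005],[0,0,-0.0093]],[[-0.0178,0.0857,0.005],[0,0,-0.0093]],[[-0.0178,0.0857,0.005],[0,0,-0.0093]],[[0,0,0],[0,0,0]],[[0,0,0],[0,0,0]]]'
python3 -m pendant '[[[0,0,0],[0,0,0]]]'
python3 - <<'E'
from h import *
c,k=measure([0.042,.06],(.59,.345),"w9")
x,y,w,h=cv2.boundingRect(k); cv2.imwrite("pics/w9c.png",cv2.resize(c["image"][max(0,y-15):y+h+15,x-15:x+w+15,::-1],None,fx=4,fy=4))
E
```

```text
time_s: 15.8
position: [0.5068, 0.3473, 0.2218]
eef_rot: [1.0, 0.01, -0.001, 0.0]
wrist_force: [0.4, -0.1, -0.7]
opening: 0.0853
gripper_force: 0.0
time_s: 15.88
position: [0.5081, 0.3441, 0.2222]
eef_rot: [1.0, 0.008, -0.001, 0.001]
wrist_force: [0.4, -1.0, -0.9]
opening: 0.0853
gripper_force: 0.0
tool (array([0.50851956, 0.34334086, 0.22252873]), np.float64(0.8759392096847499)) cam [0.5902 0.346  0.4039] blob px (254, 41, 42, 90)
0.042 [592.3 349.4] [79.7 38.7] 1.3
0.06 [592.2 349.2] [75.8 36.7] 1.3
```

View pics/w9c.png

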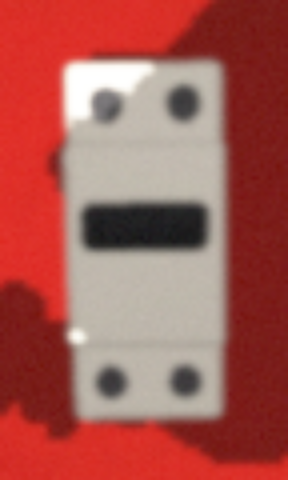

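Breaker seen straight from above: symmetric ends, 79.7 mm long at z=42 mm, toggle in the middle.

```bash
python3 -m pendant '[[[0.0697,0.005,-0.05],[0,0,0.005]],[[0.0697,0.005,-0.06],[0,0,0]],[[0.0697,0.005,-0.06],[0,0,0]],[[0,0,-0.09],[0,0,0]],[[0,0,-0.06],[0,0,0]],[[0,0,-0.03],[0,0,0]],[[0,0,0],[0,0,0]],[[0,0,0],[0,0,0]]]'
python3 -c "
from h import *;print(tool())"
```

```text
time_s: 16.6
position: [0.5919, 0.3501, 0.0843]
eef_rot: [1.0, 0.012, -0.0, 0.0]
wrist_force: [0.5, -0.1, 0.1]
opening: 0.0855
gripper_force: 0.0
(array([0.5919324 , 0.35005423, 0.08426515]), np.float64(1.3529875529843194))
```

```bash
python3 -m pendant '[[[0,-0.002,-0.08],[0,0,0]],[[0,0,-0.08],[0,0,0]],[[0,0,-0.06],[0,0,0]],[[0,0,-0.03],[0,0,0]],[[0,0,0],[0,0,0]],[[0,0,0],[0,0,0]]]'
python3 -m pendant '[[[0,0,0],[0,0,0]],[[0,0,0],[0,0,0]],[[0,0,0],[0,0,0]],[[0,0,0],[0,0,0]],[[0,0,0],[0,0,0]],[[0,0,0],[0,0,0]]]' 0 50
python3 -c "
from h import *;print(tool())"
```

```text
time_s: 17.1
position: [0.5924, 0.3506, -0.0144]
eef_rot: [1.0, 0.012, 0.001, -0.0]
wrist_force: [0.5, 0.5, 0.0]
opening: 0.0856
gripper_force: 0.0
time_s: 17.6
position: [0.5921, 0.3502, -0.0149]
eef_rot: [1.0, 0.012, 0.001, -0.0]
wrist_force: [-0.9, -1.1, 7.3]
opening: 0.0354
gripper_force: 51.5
(array([ 0.59206933,  0.35021411, -0.01493556]), np.float64(1.4001401745611535))
```

```bash
python3 -m pendant '[[[0,0,0.05],[0,0,0]],[[0,0,0.1],[0,0,0]],[[0,0,0.1],[0,0,0]],[[0,0,0.1],[0,0,0.005]],[[-0.0236,-0.0915,0],[0,0,0.0042]],[[-0.0236,-0.0915,0],[0,0,0.0042]],[[-0.0236,-0.0915,0],[0,0,0.0042]],[[-0.0236,-0.0915,0],[0,0,0.0042]]]'
python3 -m pendant '[[[-0.0236,-0.0915,0],[0,0,0.0042]],[[-0.0236,-0.0915,0],[0,0,0.0042]],[[-0.0236,-0.0915,0],[0,0,0.0042]],[[-0.0236,-0.0915,0],[0,0,0.0042]],[[-0.0236,-0.0915,0],[0,0,0.0042]],[[-0.0236,-0.0915,0],[0,0,0.0042]],[[-0.0236,-0.0915,0],[0,0,0.0042]],[[-0.0236,-0.0915,0],[0,0,0]]]'
python3 -m pendant '[[[0,0,0],[0,0,0]],[[0,0,0],[0,0,0]],[[0,0,0],[0,0,0]]]'
python3 -c "
from h import *;print(tool(),robot.state()['wrist_force'])"
```

```text
time_s: 18.27
position: [0.5527, 0.202, 0.124]
eef_rot: [1.0, 0.03, -0.0, 0.0]
wrist_force: [0.8, -0.9, -2.4]
opening: 0.0358
gripper_force: 51.0
time_s: 18.93
position: [0.4772, -0.0908, 0.124]
eef_rot: [0.999, 0.053, 0.0, 0.0]
wrist_force: [0.9, -1.0, -2.6]
opening: 0.0356
gripper_force: 51.0
time_s: 19.18
position: [0.4782, -0.0889, 0.124]
eef_rot: [0.999, 0.052, 0.0, -0.0]
wrist_force: [0.2, 0.6, -2.9]
opening: 0.0354
gripper_force: 51.1
(array([ 0.47824475, -0.08892927,  0.12402012]), np.float64(5.980842085934436)) [ 0.18024254  0.62614428 -2.92383363]
```

```bash
python3 -m pendant '[[[0,0,-0.08],[0,0,0]],[[0,0,-0.09],[0,0,0]],[[0,0,-0.08],[0,0,0]],[[0,0,-0.05],[0,0,0]],[[0,0,-0.015],[0,0,0]],[[0,0,0],[0,0,0]],[[0,0,0],[0,0,0]]]'
python3 -c "
from h import *;print(tool(),robot.state()['wrist_force'])"
```

```text
time_s: 19.77
position: [0.4789, -0.0881, -0.0015]
eef_rot: [0.999, 0.053, 0.0, -0.0]
wrist_force: [0.4, -0.1, -1.9]
opening: 0.0351
gripper_force: 50.9
(array([ 0.47890868, -0.08812913, -0.00153472]), np.float64(6.112344427606406)) [ 0.35389911 -0.05145234 -1.88001317]
```

```bash
python3 -m pendant '[[[0,-0.002,-0.013],[0,0,-0.002]],[[0,0,-0.007],[0,0,0]],[[0,0,-0.004],[0,0,0]],[[0,0,0],[0,0,0]],[[0,0,0],[0,0,0]],[[0,0,0],[0,0,0]]]'
python3 -c "
from h import *;print(tool(),robot.state()['wrist_force'])"
```

```text
time_s: 20.27
position: [0.4788, -0.0901, -0.011]
eef_rot: [0.999, 0.051, 0.001, 0.0]
wrist_force: [-0.9, -0.3, 7.5]
opening: 0.0355
gripper_force: 52.3
(array([ 0.4788241 , -0.09009301, -0.01103055]), np.float64(5.821945312409658)) [-0.94621384 -0.32071006  7.46617193]
```

```bash
python3 -m pendant '[[[0,0,0],[0,0,0]],[[0,0,0],[0,0,0]],[[0,0,0],[0,0,0]],[[0,0,0],[0,0,0]],[[0,0,0.05],[0,0,0]],[[0,0,0.1],[0,0,0]],[[0,0,0.1],[0,0,0]],[[0,0,0.1],[0,0,0]]]' 1
python3 -m pendant '[[[-0.01,0,0.1],[0,0,0]],[[-0.02,0.02,0.1],[0,0,0]],[[0,0.02,0.08],[0,0,0]],[[0,0,0],[0,0,0]],[[0,0,0],[0,0,0]]]'
python3 - <<'E'
from h import *
print(tool()); c=cam("wrist","w10"); im=c["image"]
cv2.imwrite("pics/w10c.png",cv2.resize(im[0:260,130:450,::-1],None,fx=2.3,fy=2.3))
E
```

```text
time_s: 20.93
position: [0.4774, -0.0897, 0.1297]
eef_rot: [0.999, 0.051, -0.001, -0.0]
wrist_force: [0.6, -0.0, -0.3]
opening: 0.0851
gripper_force: 0.0
time_s: 21.35
position: [0.4671, -0.0737, 0.2421]
eef_rot: [0.999, 0.051, 0.002, 0.0]
wrist_force: [-0.7, -0.4, -0.9]
opening: 0.0857
gripper_force: 0.0
(array([ 0.46712213, -0.07368572,  0.24211674]), np.float64(5.866603845571892))
```

View pics/w10c.png

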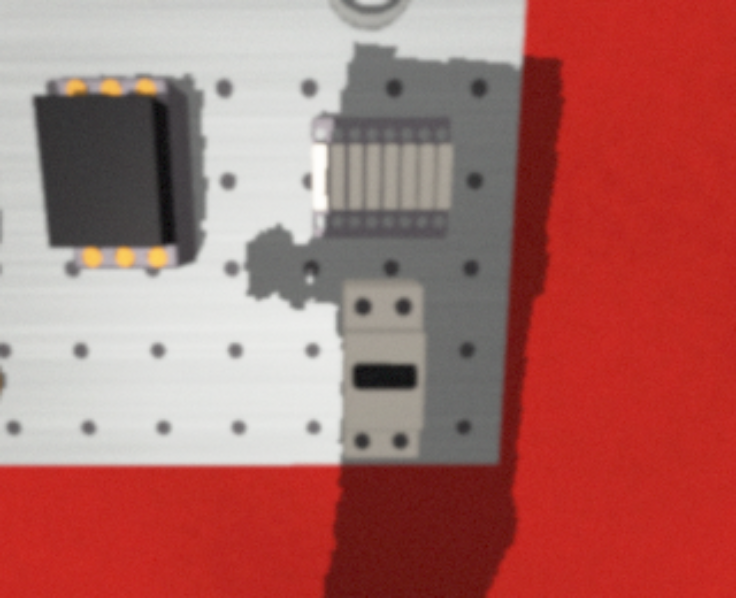

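Breaker in front of the strip, square: back end crop y≈282, front ≈458, sides 344/424; strip block 313–450 × 117–237; plate corner (499,465).

```bash
python3 - <<'E'
from h import *
c=cam("wrist"); R=np.radians(5.95); ex=np.array([np.cos(R),np.sin(R)]);ey=np.array([-ex[1],ex[0]])
B=np.array([ex,ey]).T
def loc(p,z): return ((ray(c,np.array(p)/2.3+[130,0],z)[:,:2]*1000-[551.9,29.3])@B).round(1).tolist()
print("breaker ends",loc([[383,282],[381,458]],.046),"sides",loc([[344,376],[424,376]],.064))
print("strip",loc([[313,177],[450,177],[382,117],[382,237]],.034),"corner",loc([[499,465]],.004))
E
```

```text
breaker ends [[-45.1, -111.6], [-126.2, -111.8]] sides [[-83.5, -94.3], [-83.6, -129.2]]
strip [[-1.2, -80.8], [-1.3, -140.9], [22.9, -110.8], [-26.5, -111.4]] corner [[-142.6, -176.1]]
```

```bash
python3 -m pendant '[[[0.015,-0.0932,-0.006],[0,0,0.0086]],[[0.015,-0.0932,-0.006],[0,0,0.0086]],[[0.015,-0.0932,-0.006],[0,0,0.0086]],[[0.015,-0.0932,-0.006],[0,0,0.0086]],[[0.015,-0.0932,-0.006],[0,0,0.0086]],[[0.015,-0.0932,-0.006],[0,0,0.0086]],[[0.015,-0.0932,-0.006],[0,0,0.0086]],[[0,0,0],[0,0,0]]]'
python3 -m pendant '[[[0,0,0],[0,0,0]],[[0,0,0],[0,0,0]]]'
python3 - <<'E'
from h import *
c,k=measure([0.032],(.592,-.32),"w11",300)
E
```

```text
time_s: 22.12
position: [0.5056, -0.3435, 0.2198]
eef_rot: [0.996, 0.094, -0.003, 0.001]
wrist_force: [-1.4, -0.4, -0.8]
opening: 0.0855
gripper_force: 0.0
time_s: 22.28
position: [0.5075, -0.3343, 0.2215]
eef_rot: [0.995, 0.098, -0.001, -0.001]
wrist_force: [-0.2, 1.0, 0.6]
opening: 0.0851
gripper_force: 0.0
tool (array([ 0.50789484, -0.33360225,  0.22222306]), np.float64(11.311304003418378)) cam [ 0.5882 -0.3185  0.4033] blob px (271, 59, 38, 56)
0.032 [ 592. -327.] [50.6 36.1] 10.8
```

```bash
python3 -m pendant '[[[0.0701,0.0055,-0.06],[0,0,-0.0055]],[[0.0701,0.0055,-0.07],[0,0,0]],[[0.0701,0.0055,-0.07],[0,0,0]],[[0,0,-0.09],[0,0,0]],[[0,0,-0.06],[0,0,0]],[[0,0,-0.03],[0,0,0]],[[0,0,0],[0,0,0]],[[0,0,0],[0,0,0]]]'
python3 -c "
from h import *;print(tool())"
```

```text
time_s: 23.0
position: [0.5925, -0.3277, 0.0722]
eef_rot: [0.996, 0.094, 0.0, -0.0]
wrist_force: [-0.0, 0.0, 0.1]
opening: 0.0853
gripper_force: 0.0
(array([ 0.59252051, -0.32773441,  0.07217485]), np.float64(10.797639916618438))
```

```bash
python3 -m pendant '[[[0,0.002,-0.08],[0,0,0]],[[0,0,-0.08],[0,0,0]],[[0,0,-0.05],[0,0,0]],[[0,0,-0.03],[0,0,0]],[[0,0,-0.02],[0,0,0]],[[0,0,0],[0,0,0]],[[0,0,0],[0,0,0]]]'
python3 -m pendant '[[[0,0,0],[0,0,0]],[[0,0,0],[0,0,0]],[[0,0,0],[0,0,0]],[[0,0,0],[0,0,0]],[[0,0,0],[0,0,0]],[[0,0,0],[0,0,0]]]' 0 30
python3 -c "
from h import *;print(tool())"
```

```text
time_s: 23.58
position: [0.5933, -0.328, -0.031]
eef_rot: [0.996, 0.094, 0.001, 0.001]
wrist_force: [0.7, -0.1, 1.4]
opening: 0.0855
gripper_force: 0.0
time_s: 24.08
position: [0.5928, -0.3278, -0.0317]
eef_rot: [0.996, 0.094, 0.0, 0.0]
wrist_force: [-0.6, -0.2, 6.8]
opening: 0.0354
gripper_force: 31.4
(array([ 0.59276495, -0.32777302, -0.03174253]), np.float64(10.753573429106105))
```

```bash
python3 -m pendant '[[[0,0,0.06],[0,0,0]],[[0,0,0.1],[0,0,0]],[[0,0,0.1],[0,0,0]],[[0,0,0.1],[0,0,0]],[[-0.0099,0.0893,0.01],[0,0,-0.0053]],[[-0.0099,0.0893,0.01],[0,0,-0.0053]],[[-0.0099,0.0893,0],[0,0,-0.0053]],[[-0.0099,0.0893,0],[0,0,-0.0053]]]'
python3 -m pendant '[[[-0.0099,0.0893,0],[0,0,-0.0053]],[[-0.0099,0.0893,0],[0,0,-0.0053]],[[-0.0099,0.0893,0],[0,0,-0.0053]],[[-0.0099,0.0893,0],[0,0,-0.0053]],[[-0.0099,0.0893,0],[0,0,-0.0053]],[[-0.0099,0.0893,0],[0,0,-0.0053]],[[0,0,0],[0,0,0]],[[0,0,0],[0,0,0]]]'
python3 -m pendant '[[[0,0,0],[0,0,0]],[[0,0,0],[0,0,0]]]'
python3 -c "
from h import *;print(tool(),robot.state()['wrist_force'])"
```

```text
time_s: 24.75
position: [0.5761, -0.1833, 0.12]
eef_rot: [0.997, 0.077, 0.0, 0.0]
wrist_force: [0.2, -0.1, -0.3]
opening: 0.0354
gripper_force: 30.7
time_s: 25.42
position: [0.5524, 0.0327, 0.1196]
eef_rot: [0.998, 0.055, -0.0, -0.0]
wrist_force: [-1.2, -0.9, -0.8]
opening: 0.0353
gripper_force: 30.6
time_s: 25.58
position: [0.5528, 0.0282, 0.1194]
eef_rot: [0.999, 0.051, -0.0, 0.0]
wrist_force: [0.2, -0.3, -1.5]
opening: 0.0354
gripper_force: 30.6
(array([0.55278282, 0.0282366 , 0.11941788]), np.float64(5.893650517727085)) [ 0.22427482 -0.29104398 -1.49513858]
```

Down 58 mm to just above, then touch down.

```bash
python3 -m pendant '[[[0,0.002,-0.06],[0,0,0]],[[0,0,-0.05],[0,0,0]],[[0,0,-0.025],[0,0,0]],[[0,0,-0.01],[0,0,0]],[[0,0,0],[0,0,0]],[[0,0,0],[0,0,0]],[[0,0,0],[0,0,0]]]'
python3 -c "
from h import *;print(tool(),robot.state()['wrist_force'])"
```

```text
time_s: 26.17
position: [0.5535, 0.0303, 0.0624]
eef_rot: [0.999, 0.052, 0.001, -0.0]
wrist_force: [-0.2, 0.1, -0.1]
opening: 0.0353
gripper_force: 30.7
(array([0.55345238, 0.03034135, 0.06240672]), np.float64(5.968246704438056)) [-0.22869101  0.10556193 -0.10585763]
```

```bash
python3 -m pendant '[[[0,-0.002,-0.012],[0,0,0]],[[0,0,-0.008],[0,0,0]],[[0,0,-0.004],[0,0,0]],[[0,0,0],[0,0,0]],[[0,0,0],[0,0,0]],[[0,0,0],[0,0,0]]]'
python3 -c "
from h import *;print(tool(),robot.state()['wrist_force'])"
```

```text
time_s: 26.67
position: [0.5528, 0.0296, 0.0522]
eef_rot: [0.999, 0.052, 0.0, 0.0]
wrist_force: [-2.0, -1.2, 4.5]
opening: 0.0355
gripper_force: 31.3
(array([0.55275757, 0.02958238, 0.05218012]), np.float64(5.985571568487601)) [-1.99739099 -1.2278288   4.47063971]
```

```bash
python3 -m pendant '[[[0,0,0],[0,0,0]],[[0,0,0],[0,0,0]],[[0,0,0],[0,0,0]],[[0,0,0],[0,0,0]],[[0,0,0],[0,0,0]],[[0,0,0.05],[0,0,0]],[[0,0,0.1],[0,0,0]],[[0,0,0.1],[0,0,0]]]' 1
python3 -m pendant '[[[-0.04,0,0.1],[0,0,0]],[[-0.06,0,0.1],[0,0,0]],[[-0.06,0,0.08],[0,0,0]],[[0,0,0.06],[0,0,0]],[[0,0,0],[0,0,0]],[[0,0,0],[0,0,0]],[[0,0,0],[0,0,0]]]'
python3 - <<'E'
from h import *
print(tool()); c=cam("wrist","w12"); im=c["image"]
cv2.imwrite("pics/w12c.png",cv2.resize(im[0:260,120:440,::-1],None,fx=2.3,fy=2.3,interpolation=cv2.INTER_CUBIC))
E
```

```text
time_s: 27.33
position: [0.5515, 0.0297, 0.152]
eef_rot: [0.999, 0.052, -0.002, -0.0]
wrist_force: [0.6, -1.0, 0.1]
opening: 0.0854
gripper_force: 0.0
time_s: 27.92
position: [0.4916, 0.0296, 0.2817]
eef_rot: [0.999, 0.052, -0.0, 0.0]
wrist_force: [0.5, -0.1, -0.4]
opening: 0.0852
gripper_force: 0.0
(array([0.49163741, 0.02957693, 0.28172591]), np.float64(5.985156782262194))
```

View pics/w12c.png

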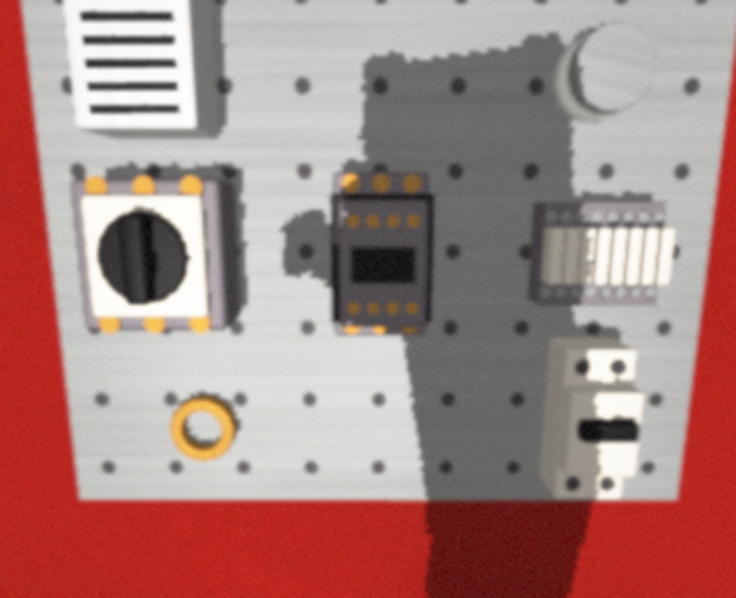

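The aux block sits centred and parallel on the contactor (crop 338–430 × 197–320, with an even black border). The other devices are in place, and the pot and nut haven't moved.

```bash
python3 -c "
from plant import robot;print(robot.finish_job())"
```

```text
the job is handed in; nothing more can be done
None
```

The job is handed in at about 28 s: all four devices are set down on the plate within about 2 mm of their spots, with the auxiliary block placed last, on the contactor, and the screw pot and gland nut left alone.

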